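# Free a seized clamp knob and take the contact block out of its jig

## Task

The clamp knob on the grey test jig has seized. Grip it and rock it back and forth in small arcs, each time to where it jams but never forcing it there (its plastic stem shears when wound up), until it breaks free; then swing the clamp arm clockwise well clear of the contact block, to about 60 degrees. Lift the block out of the jig and set it down upright in the grey parts tray without dropping it, let go, and leave the other things on the bench where they are.

Things in the scene. Friction and masses are not known exactly. Their poses are not given: they have to be found in the camera images.
- jig: grey steel box 130 (x) by 210 (y) by 45 high, fixed; origin at the centre of its underside, z up. On top (z = 45): at y = -45 the knob's vertical axis (round boss 42 across), at y = +45 the block's seat between eight small lips 8 high, 2 clear of the block all round. The middle 29 of the block's long (x-facing) sides is free of lips
- clamp (a joint): turn of the steel clamp arm about the knob's axis, rad: 0 = along jig +y, over the block, as at the start; grows clockwise seen from above (tip towards jig +x); stop at 1.2. Seized at first: it jams hard some 0.12 to 0.4 rad either side, unequal, unknown and different each time; between the jams it drags with 0.03 to 0.17 N m. Freed, it turns on clockwise with about 0.05 N m and stays where left
- clamp_tip (a point): point on the clamp arm 90 from the axis. The arm is a flat steel bar 14 wide (22 at its tip), 101 long from the axis, 76 to 82 above the jig's underside, 1 above the block. How it frees: each firm rock (0.2 N m) right into the jam on one side, then right into the jam on the other, wins a step; stopping short may win nothing. After 4 or 5 such half strokes clockwise no longer jams
- wind (a joint): wind-up of the knob against its springy plastic stem, rad, clockwise positive, 0 = no torque; 2.5 N m per rad either way, so it shows the turning torque (0.04 = 0.1 N m). The stem shears beyond 0.14 rad (0.35 N m) either way. The knob's own angle is clamp + wind
- knob_grip (a point): grip point of the knob, a black plastic bar 14 thick, 46 long, 86 to 121 above the jig's underside, on a disc 38 across at 82 to 86, just above the arm; this point is on the turning axis, at 109. Its y axis runs along the bar (pinch across its x axis), z up; at the start the bar lies along the clamp arm
- block: dark grey contact block with brass screws on top, 30 (x) by 44 (y) by 30 high, about 0.09 kg, loose; origin at the centre of its underside, z up. It stands in the jig's seat, at jig (0, 45, 45), x along jig x
- tray: grey plastic parts tray 170 (x) by 200 (y) outside, 34 high, walls and floor 4 thick, empty, fixed to the bench; origin at the centre of its underside, z up
- screwdriver: bystander: screwdriver with blue handle, lying
- hammer: bystander: hammer, lying
- pliers: bystander: pliers with blue handles, lying, about 170 long
- stop_button: bystander: mushroom-head push button unit standing upright, 42 across, 61 high
- selector: bystander: selector switch on a square plate, 48 by 48, 57 high
- tape_roll: bystander: roll of tape lying flat, 90 across, 19 high
- pen: bystander: black pen, 130 long, lying
Mind the look-alikes: they are no part of the job. What is meant by the block is not brown, and is the smaller of those in its own colour. Leave any brown look-alike of the jig alone.

How it is judged:
By the outcome, as a careful person would: the job done as asked, in the order asked, and still so for the second after the job is handed in, with the robot touching nothing.
It also fails if it takes over 69 s, if anything falls off the work surface, if the arm or the gripper's body presses on something with over 40 N, if the wrist force passes 120 N, or if a joint passes its speed limit or range.

## Robot

A 6-joint arm with a two-finger parallel gripper is mounted at the origin on the work surface. World frame = base frame: x ahead of the robot, y to its left, z up, the work surface at z = 0. Lengths are in m, angles in rad, forces in N, time in s.
With the tool pointing down it reaches from about 0.375 to 0.9 m from the base axis. Payload 3.1 kg.
Tool frame: the origin (TCP) lies at the centre of the arm's flange, where the gripper is bolted on; the fingertips stand tip_reach ahead of it and the grasp point (between the pads) lies 164 mm ahead of it (tip_reach is the distance from the TCP to the fingertips, in m); z points along the fingers, y is the direction in which the jaws open and shut (so a half turn about z gives the same grasp; the last joint's range is limited). The gripper opens to 87 mm and grips with 3 to 60 N. Pads are 19 mm wide; open, the fingers measure 117 mm over their backs; the gripper's body (75 mm by 190 mm) begins 51 mm behind the grasp point.
Start: joints at [1.101, 0.527, 1.433, -0, 1.181, -0.178], TCP at [0.18, 0.599, 0.405] pointing down, gripper open.
Joint ranges: [-3.08, 3.08], [-0.75, 2.2], [0.22, 2.44], [-1.43, 4.57], [0, 2.65], [-2.85, 2.85]. Speed limits (rad/s): [2.79, 2.79, 3.14, 3.14, 3.14, 3.14].

## Interface

Orientations are given as a unit quaternion [x, y, z, w].
In Python, from rig import get_obs, camera, hand_in, tip_reach gives the robot as it stands. The module is installed in compiled form; this text tells all that it offers.
- The arm moves only by the tool servo_tool, never from a script. Its argument "steps" is one flat list of numbers, 5 for each row, row after row: the finger opening in m, from 0 to 0.087, then the shift along the tool's x, y, z in m, then the turn about the tool's z in rad. A call has 1 to 12 rows; each row is the pose to reach, as a shift and turn from the pose commanded when the call began, along the tool's axes at that moment; what a row does not reach only later rows make up. A row lasts 1/8 s, in which the tool goes at most 62.5 mm and 10.7 degrees, less where a joint would pass 70% of its speed; a pose out of reach is approached as far as the arm can. A call with a gripper value outside its range is refused whole. The fingers move at their own pace and stop on an object; "force" is the grip in N (left out, the last holds). Time passes only in rows, so rows that repeat a pose let the fingers close. It gives the time, the measured TCP pose, the force and the opening at its end, in the units of the state.
- get_obs(): the state, without advancing time (a new reading comes with each control period).
- camera(name): name is "scene" or "top" or "wrist"; returns a dict with "pixels" (420x560x3 uint8, blue, green, red), "vertical_fov" (degrees; the focal length in pixels is half the picture's height over the tangent of half this angle, whatever the lens; pixels are square), "cx", "cy" (the principal point, pixels), "T" (4x4, takes a point from camera to world coordinates). Camera axes: x right, y up, looking along -z (the intrinsics and any distortion apply to the point x, -y, -z); pixel columns grow to the right and rows downward; lengths in m; the calibration is good to about 2 mm. The wrist camera is an equidistant fisheye: a pixel r from the principal point sees the ray r / f radians off the axis. A picture is of the moment at which its call begins. There is no depth.
- hand_in(): hands the job in, once; it reports no verdict.
The state is a dict: "time": time; "q": joint angles; "joint_velocities": joint speeds; "joint_torque": joint torques, N m; "position": TCP position; "tool_rot": TCP orientation; "ft_force": force on the tool from outside, world axes, zero at the start; "moment": the same for the moment, N m; "grip_width": finger opening in m.
Only numpy, scipy, OpenCV 4.12 (cv2) and the standard library are available. Lean on these libraries where they do the work, as an engineer would, in place of code of your own. Each camera call takes 0.05 s, during which the arm holds its last target.

## Working session

There is one attempt and no reset: what is moved stays moved. The work goes in short steps, Python scripts to look and compute and a tool call to move; the robot and the scene stay as the last step left them, time stands still between calls to the robot, and variables do not carry over. Pictures are saved under pics/ and viewed, and the job is handed in when it is done.

Besides the shell and the picture viewer there is one more tool, called after "Emit:" as name(argument=value, ...), one argument or row to a line, values as JSON. servo_tool: Moves the arm, as the interface text tells. Its arguments: {"type":"object","properties":{"steps":{"type":"array"},"force":{"type":"number"}},"required":["steps"]}

```bash
mkdir -p pics; cat > h.py <<'E'
import numpy as np, cv2
from rig import get_obs, camera, hand_in, tip_reach
E
python3 - <<'E'
from h import *
import pickle
o=get_obs(); print(o, tip_reach if not callable(tip_reach) else tip_reach())
for n in ["scene","top","wrist"]:
    c=camera(n); cv2.imwrite(f"pics/{n}0.png",c["pixels"]); pickle.dump(c,open(f"{n}0.pkl","wb"))
    print(n,c["vertical_fov"],c["cx"],c["cy"],np.round(c["T"],3).tolist(),[k for k in c])
E
```

```text
{'time': 0.0, 'q': array([ 1.10049167e+00,  5.28451049e-01,  1.43390358e+00,  4.22631961e-05,
        1.18134569e+00, -1.78467021e-01]), 'joint_velocities': array([ 0.00076235,  0.00097952, -0.00014988, -0.0003417 , -0.00048317,
        0.00030675]), 'joint_torque': array([-1.59324202e-05, -4.40042102e+01, -1.76588845e+01,  6.32163347e-02,
        5.83789323e-02, -1.62273454e-04]), 'position': array([0.1796113 , 0.59828104, 0.40378008]), 'tool_rot': array([ 1.45409424e-01,  9.89371006e-01, -9.92642216e-04, -3.54405795e-04]), 'ft_force': array([ 0.06311246, -0.59734621,  0.23698935]), 'moment': array([-0.02467103, -0.01339238, -0.00837112]), 'grip_width': 0.08752966851770407} 0.1822
scene 54.50286394056422 284.68448635958106 202.9832183785618 [[0.173, -0.788, 0.59, 1.116], [0.985, 0.145, -0.094, -0.104], [-0.011, 0.598, 0.802, 0.936], [0.0, 0.0, 0.0, 1.0]] ['pixels', 'vertical_fov', 'cx', 'cy', 'T']
top 47.77518222606916 279.7386451154912 204.54144515737698 [[-0.002, 0.973, -0.231, 0.192], [-1.0, -0.001, 0.002, 0.021], [0.002, 0.231, 0.973, 1.455], [0.0, 0.0, 0.0, 1.0]] ['pixels', 'vertical_fov', 'cx', 'cy', 'T']
wrist 65.70646984690485 284.9684755431592 210.69058696047006 [[0.289, -0.928, -0.235, 0.116], [0.957, 0.279, 0.074, 0.617], [-0.003, -0.246, 0.969, 0.384], [0.0, 0.0, 0.0, 1.0]] ['pixels', 'vertical_fov', 'cx', 'cy', 'T']
```

View pics/scene0.png

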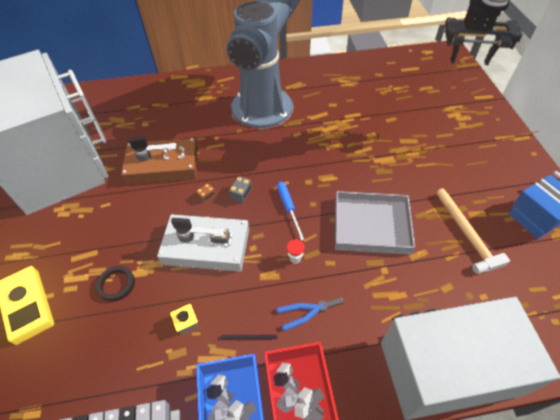

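View pics/top0.png

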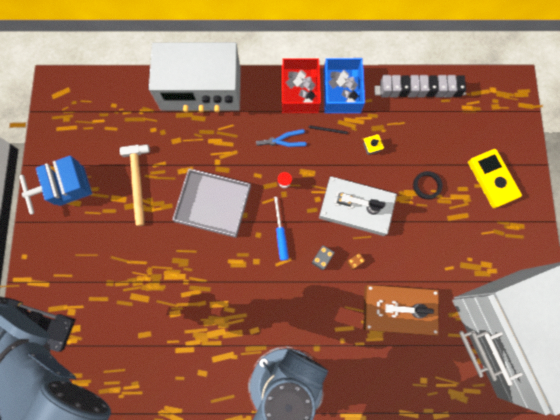

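View pics/wrist0.png

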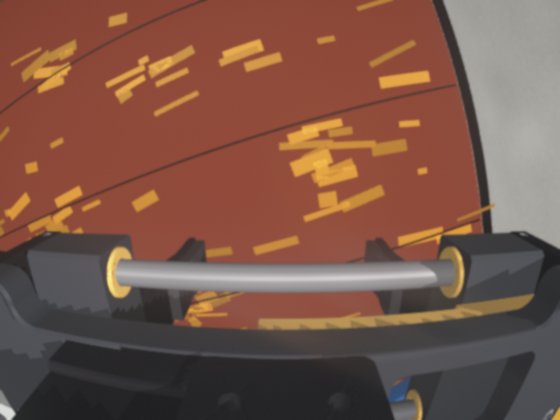

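The grey jig is at top (358,205). The brown jig at top (401,309) is a look-alike. A dark block lies loose at top (323,257) and a brown one at (357,260). Next I'll enlarge the crops.

```bash
python3 - <<'E'
import cv2,numpy as np
t=cv2.imread("pics/top0.png"); s=cv2.imread("pics/scene0.png")
cv2.imwrite("pics/tc.png",cv2.resize(t[165:275,300:410],None,fx=5,fy=5,interpolation=cv2.INTER_CUBIC))
cv2.imwrite("pics/sc.png",cv2.resize(s[165:285,150:260],None,fx=5,fy=5,interpolation=cv2.INTER_CUBIC))
cv2.imwrite("pics/tt.png",cv2.resize(t[160:245,165:260],None,fx=6,fy=6,interpolation=cv2.INTER_CUBIC))
E
```

```text
(no output)
```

View pics/tc.png

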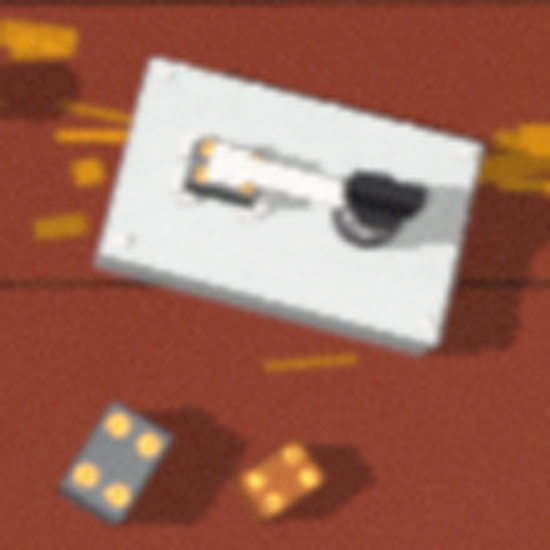

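View pics/sc.png

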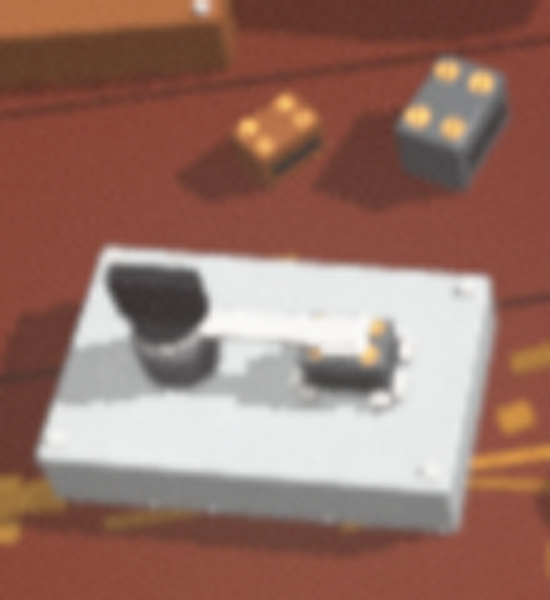

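View pics/tt.png

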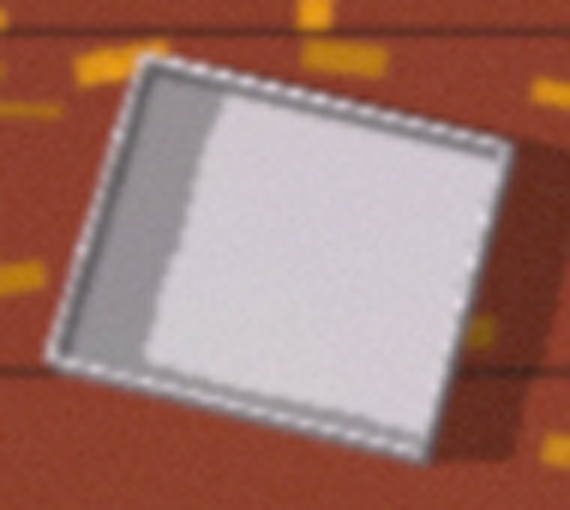

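Candidates for the block are the dark one under the arm in the grey jig at top (345,200), the loose dark one at top (323,257), which is bigger, and the brown one at (357,260). The first fits: it is not brown, it is the smaller dark one, and it sits in the grey jig. Next I'll fit the poses.

```bash
cat >> h.py <<'E'
import pickle
from scipy.optimize import least_squares
def proj(c,P,fish=False):
    P=np.atleast_2d(P); Ti=np.linalg.inv(c["T"]); p=P@Ti[:3,:3].T+Ti[:3,3]
    f=c["pixels"].shape[0]/2/np.tan(np.radians(c["vertical_fov"])/2)
    x,y,z=p[:,0],-p[:,1],-p[:,2]
    if fish:
        r=np.hypot(x,y); th=np.arctan2(r,z); s=f*th/np.maximum(r,1e-9)
        return np.c_[c["cx"]+s*x,c["cy"]+s*y]
    return np.c_[c["cx"]+f*x/z,c["cy"]+f*y/z]
def place(v,L):
    L=np.asarray(L,float); cs,sn=np.cos(v[2]),np.sin(v[2])
    return np.c_[v[0]+cs*L[:,0]-sn*L[:,1], v[1]+sn*L[:,0]+cs*L[:,1], L[:,2]]
def fit(obs,v0):
    f=lambda v:np.concatenate([(proj(c,place(v,L),fi)-uv).ravel() for c,L,uv,fi in obs])
    r=least_squares(f,v0); return r.x,f(r.x)
def cr(U,k,ox,oy): return (np.asarray(U,float)+.5)/k-.5+[ox,oy]
E
cat > a.py <<'E'
from h import *
t=pickle.load(open("top0.pkl","rb"));s=pickle.load(open("scene0.pkl","rb"))
# corners order: world: image TL=(+x,+y)
a,b,h=.065,.105,.045
L=[[a,b,h],[a,-b,h],[-a,-b,h],[-a,b,h]]
ut=cr([(150,57),(485,147),(437,345),(97,263)],5,300,165)
us=cr([(490,275),(103,248),(40,460),(460,495)],5,150,165)
Ls=[[-a,b,h],[-a,-b,h],[a,-b,h],[a,b,h]]
for o in ([(t,L,ut,0)],[(s,Ls,us,0)],[(t,L,ut,0),(s,Ls,us,0)]):
    v,r=fit(o,[.6,-.2,-.2]); print("jig",v.round(4),r.round(1))
a,b,h=.085,.1,.034
L=[[a,b,h],[a,-b,h],[-a,-b,h],[-a,b,h]]
ut=cr([(148,55),(512,147),(430,458),(50,358)],6,165,160)
us=np.array([(338,192),(411,195),(413,251),(335,248)],float)
Ls=[[-a,-b,h],[-a,b,h],[a,b,h],[a,-b,h]]
for o in ([(t,L,ut,0)],[(s,Ls,us,0)]):
    v,r=fit(o,[.6,.2,-.2]); print("tray",v.round(4),r.round(1))
E
python3 a.py
```

```text
jig [ 0.525  -0.2211 -0.2644] [-0.   0.7 -0.6 -0.3  0.1  0.5  0.5 -0.9]
jig [ 0.5319 -0.2216 -0.2591] [ 0.6 -0.1  0.4  0.3 -0.2  0.5 -0.7 -0.6]
jig [ 0.5286 -0.2216 -0.2616] [ 0.  -0.4 -0.6 -1.5  0.3 -0.8  0.6 -1.9  0.5 -1.   0.4 -0.8 -0.2 -0.8
 -0.9 -1.7]
tray [ 0.5387  0.2266 -0.2541] [-0.2 -0.4  0.7 -0.3 -0.4  0.1 -0.1  0.6]
tray [ 0.5516  0.2262 -0.2694] [-1.1  0.8 -1.7  2.8  2.  -0.   0.6 -3.1]
```

```bash
cat >> h.py <<'E'
def R(q):
    from scipy.spatial.transform import Rotation as Q
    return Q.from_quat(q).as_matrix()
def goto(p,yang,o=None):
    "shift in tool axes and turn to bring TCP to p with tool y at world angle yang"
    o=o or get_obs(); M=R(o["tool_rot"]); d=M.T@(np.asarray(p)-o["position"])
    cur=np.arctan2(M[1,1],M[0,1]); dt=-(yang-cur); dt=(dt+np.pi)%(2*np.pi)-np.pi
    print("t",round(o["time"],2),"pos",o["position"].round(4),"yang",round(cur,4),"tilt",M[:,2].round(4),"shift",d.round(4),"turn",round(dt,4),"q",o["q"].round(3)); return d,dt
JIG=[.5285,-.2215,-.262]
E
python3 - <<'E'
from h import *
goto([.42,.30,.42],.65)
goto(place(JIG,[[0,-.105,.42]])[0],-.262)
E
```

```text
t 0.15 pos [0.1796 0.5984 0.404 ] yang 1.279 tilt [-8.0e-04 -1.5e-03 -1.0e+00] shift [-0.316  -0.2166 -0.0158] turn 0.629 q [ 1.101  0.528  1.434  0.     1.181 -0.178]
t 0.15 pos [0.1796 0.5984 0.404 ] yang 1.279 tilt [-8.0e-04 -1.5e-03 -1.0e+00] shift [-0.5731 -0.7898 -0.0149] turn 1.541 q [ 1.101  0.528  1.434  0.     1.181 -0.178]
```

Emit:
servo_tool(
  steps=[0.087,-0.316,-0.217,-0.016,0.63,0.087,-0.316,-0.217,-0.016,0.63,0.087,-0.316,-0.217,-0.016,0.9,0.087,-0.316,-0.217,-0.016,0.9,0.087,-0.316,-0.217,-0.016,0.9,0.087,-0.573,-0.79,-0.015,1.541,0.087,-0.573,-0.79,-0.015,1.541,0.087,-0.573,-0.79,-0.015,1.541,0.087,-0.573,-0.79,-0.015,1.541,0.087,-0.573,-0.79,-0.015,1.541,0.087,-0.573,-0.79,-0.015,1.541,0.087,-0.573,-0.79,-0.015,1.541],
)

```text
time: 1.65
position: [0.4552, -0.077, 0.4191]
tool_rot: [0.794, 0.609, 0.0, 0.0]
ft_force: [0.9, -0.1, 0.3]
grip_width: 0.0872
```

```bash
python3 - <<'E'
from h import *
goto(place(JIG,[[0,-.105,.42]])[0],-.262)
E
```

```text
t 1.65 pos [ 0.4552 -0.077   0.4191] yang -0.2624 tilt [ 4.e-04  2.e-04 -1.e+00] shift [-0.2256  0.1083 -0.0009] turn -0.0004 q [-0.41   0.288  1.81   0.     1.043 -0.148]
```

Emit:
servo_tool(
  steps=[0.087,-0.225,0.108,0,0,0.087,-0.225,0.108,0,0,0.087,-0.225,0.108,0,0,0.087,-0.225,0.108,0,0,0.087,-0.225,0.108,0,0,0.087,-0.225,0.108,0,0],
)

```text
time: 2.4
position: [0.5008, -0.3199, 0.4182]
tool_rot: [0.794, 0.608, -0.0, -0.001]
ft_force: [-0.0, -0.1, 0.4]
grip_width: 0.0869
```

```bash
python3 - <<'E'
from h import *
goto(place(JIG,[[0,-.105,.42]])[0],-.262)
c=camera("wrist"); cv2.imwrite("pics/w1.png",c["pixels"]); pickle.dump(c,open("w1.pkl","wb"))
J=place(JIG,[[.065,.105,.045],[.065,-.105,.045],[-.065,-.105,.045],[-.065,.105,.045],[0,-.045,.121],[0,.045,.075]])
print(proj(c,J,True).round(1))
E
```

```text
t 2.4 pos [ 0.5008 -0.3199  0.4182] yang -0.2628 tilt [-0.0016  0.0021 -1.    ] shift [-0.0028  0.0013 -0.0018] turn -0.0008 q [-0.756  0.471  1.496  0.     1.177 -0.494]
[[345.    8.5]
 [344.5 192.9]
 [228.4 193. ]
 [227.3   8.7]
 [286.4 140.9]
 [286.3  50.3]]
```

View pics/w1.png

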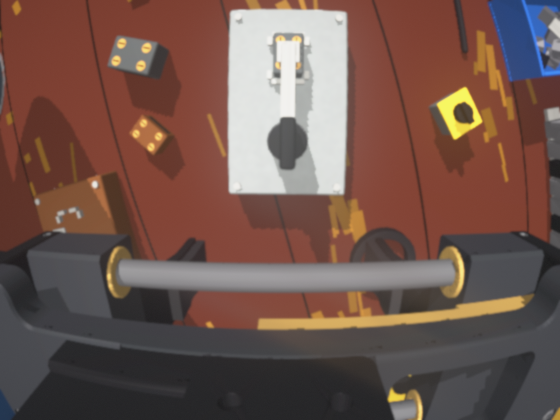

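The wrist view shows the jig at (228–347, 11–194), with the knob bar at (288,143) and the dark block under the arm at (288,55).

```bash
python3 - <<'E'
import cv2
t=cv2.imread("pics/w1.png")
cv2.imwrite("pics/w1c.png",cv2.resize(t[0:205,215:360],None,fx=5,fy=5,interpolation=cv2.INTER_CUBIC)[:600])
cv2.imwrite("pics/w1d.png",cv2.resize(t[100:205,215:360],None,fx=5,fy=5,interpolation=cv2.INTER_CUBIC))
E
```

```text
(no output)
```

View pics/w1c.png

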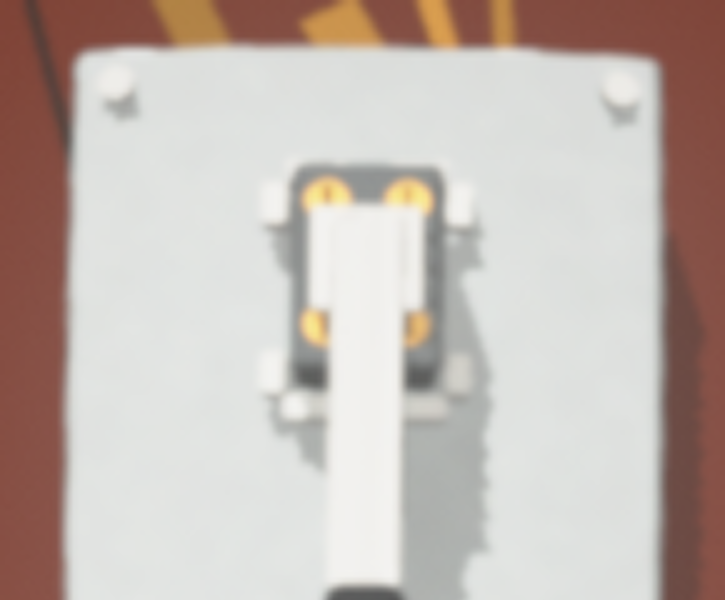

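View pics/w1d.png

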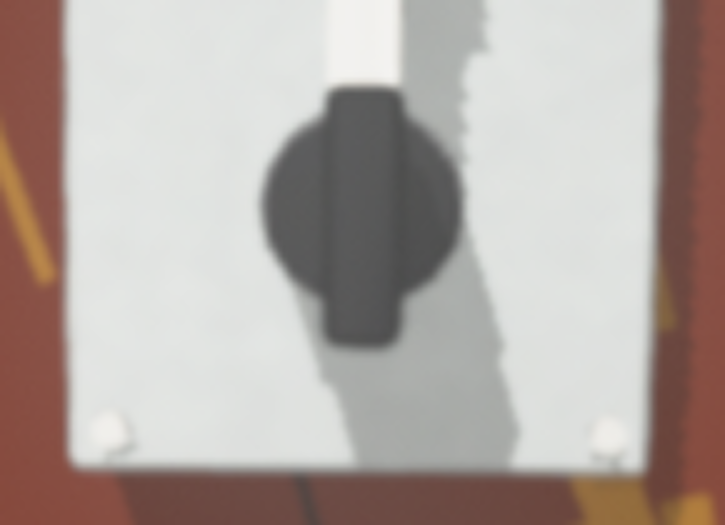

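```bash
python3 - <<'E'
from h import *
c=pickle.load(open("w1.pkl","rb"))
a,b,h=.065,.105,.045
L=[[a,b,h],[-a,b,h],[-a,-b,h],[a,-b,h]]
uv=np.r_[cr([(661,57),(74,53)],5,215,0),cr([(72,467),(645,470)],5,215,100)]
v,r=fit([(c,L,uv,1)],JIG); print(v.round(4),r.round(1))
# knob top bar corners z=.121 and block... 
L2=[[.007,-.022,.121],[-.007,-.022,.121],[-.007,-.068,.121],[.007,-.068,.121]]
uv2=cr([(402,87),(328,87),(324,347),(401,347)],5,215,100)
v2,r2=fit([(c,L2,uv2,1)],JIG); print(v2.round(4),r2.round(1))
for V in (v,v2):
  k=place(V,[[0,-.045,.273]])[0]; print(k.round(4))
  goto(k,V[2])
E
```

```text
[ 0.5291 -0.2231 -0.272 ] [ 0.1 -0.8 -0.3 -1.1 -0.6  0.6  0.8  1.1]
[ 0.5292 -0.2236 -0.2717] [ 0.9 -0.8 -0.9 -0.9 -0.4  0.8  0.5  0.9]
[ 0.517  -0.2664  0.273 ]
t 2.45 pos [ 0.5009 -0.3191  0.4185] yang -0.2616 tilt [-0.0015  0.0019 -1.    ] shift [0.0548 0.0023 0.1456] turn 0.0104 q [-0.755  0.47   1.497  0.     1.176 -0.494]
[ 0.5171 -0.267   0.273 ]
t 2.45 pos [ 0.5009 -0.3191  0.4185] yang -0.2616 tilt [-0.0015  0.0019 -1.    ] shift [0.0543 0.0025 0.1456] turn 0.01 q [-0.755  0.47   1.497  0.     1.176 -0.494]
```

Emit:
servo_tool(
  steps=[0.05,0.054,0.0025,0.06,0.01,0.05,0.054,0.0025,0.09,0.01,0.05,0.054,0.0025,0.09,0.01,0.05,0.054,0.0025,0.09,0.01],
)

```text
time: 2.95
position: [0.5183, -0.2685, 0.3306]
tool_rot: [0.796, 0.605, 0.0, 0.001]
ft_force: [0.6, -0.8, 0.3]
grip_width: 0.0555
```

```bash
sed -i 's/^JIG=.*/JIG=[.5291,-.2233,-.272]/' h.py; python3 - <<'E'
from h import *
goto(place(JIG,[[0,-.045,.273]])[0],JIG[2])
c=camera("wrist"); cv2.imwrite("pics/w2.png",c["pixels"])
print(proj(c,place(JIG,[[.007,-.022,.121],[-.007,-.022,.121],[-.007,-.068,.121],[.007,-.068,.121]]),1).round(1))
o=get_obs();print(o["ft_force"],o["moment"])
E
```

```text
t 2.95 pos [ 0.5183 -0.2685  0.3306] yang -0.2708 tilt [ 0.0018 -0.0017 -1.    ] shift [ 0.0015 -0.0018  0.0576] turn 0.0012 q [-0.669  0.566  1.609 -0.     0.963 -0.398]
[[291.9 200.2]
 [268.5 200.2]
 [269.5 270.5]
 [291.4 270.5]]
[ 0.10785275 -1.15199908  0.3239216 ] [-0.10536364  0.14563881 -0.01821114]
```

View pics/w2.png

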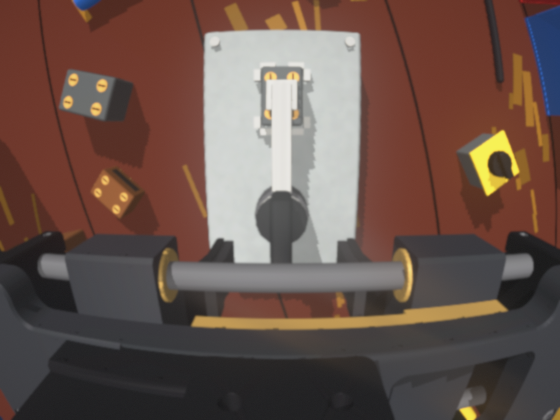

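Emit:
servo_tool(
  steps=[0.05,0.001,-0.001,0.04,0,0.05,0.001,-0.001,0.057,0,0.05,0.001,-0.001,0.057,0,0.05,0.001,-0.001,0.057,0],
  force=45,
)

```text
time: 3.5
position: [0.5175, -0.2681, 0.2733]
tool_rot: [0.797, 0.605, 0.0, 0.001]
ft_force: [-0.0, -0.2, 0.4]
grip_width: 0.05
```

```bash
cat >> h.py <<'E'
def st():
    o=get_obs(); M=R(o["tool_rot"]); y=np.arctan2(M[1,1],M[0,1])
    cw=-(y-JIG[2]); m=o["moment"]
    print("t %.2f pos %s knob_cw %.3f F %s M %s clamp~%.3f grip %.4f q6 %.2f"%(o["time"],o["position"].round(4),cw,o["ft_force"].round(1),m.round(3),cw-m[2]/2.5,o["grip_width"],o["q"][5]))
E
python3 - <<'E'
from h import *
goto(place(JIG,[[0,-.045,.273]])[0],JIG[2]); st()
E
```

```text
t 3.5 pos [ 0.5175 -0.2681  0.2733] yang -0.2723 tilt [ 0.0019 -0.0015 -1.    ] shift [ 0.0013 -0.0008  0.0003] turn -0.0003 q [-0.67   0.649  1.65  -0.     0.84  -0.397]
t 3.50 pos [ 0.5175 -0.2681  0.2733] knob_cw 0.000 F [-0.  -0.2  0.4] M [-0.102  0.075  0.036] clamp~-0.014 grip 0.0500 q6 -0.40
```

Emit:
servo_tool(
  steps=[0.02,0.001,-0.001,0,0,0.02,0.001,-0.001,0,0,0.02,0.001,-0.001,0,0],
  force=45,
)

```text
time: 3.88
position: [0.5164, -0.2662, 0.2725]
tool_rot: [0.796, 0.605, 0.0, 0.0]
ft_force: [-0.1, 0.7, 0.8]
grip_width: 0.0277
```

```bash
python3 - <<'E'
from h import *
st()
for i in range(3): camera("wrist"); st()
E
```

```text
t 3.88 pos [ 0.5164 -0.2662  0.2725] knob_cw -0.000 F [-0.1  0.7  0.8] M [-0.093  0.065 -0.052] clamp~0.021 grip 0.0277 q6 -0.40
t 3.92 pos [ 0.5164 -0.2662  0.2723] knob_cw -0.000 F [ 0.3 -0.1  0. ] M [-0.103  0.086  0.025] clamp~-0.010 grip 0.0249 q6 -0.40
t 3.98 pos [ 0.5163 -0.2662  0.2722] knob_cw -0.000 F [ 0.6 -0.1  0.5] M [-0.097  0.076 -0.01 ] clamp~0.004 grip 0.0230 q6 -0.40
t 4.03 pos [ 0.5163 -0.2662  0.2721] knob_cw -0.000 F [ 0.1 -0.  -0.4] M [-0.096  0.082  0.015] clamp~-0.006 grip 0.0219 q6 -0.40
```

Emit:
servo_tool(
  steps=[0.008,0,0,0,0,0.008,0,0,0,0,0.008,0,0,0,0,0.008,0,0,0,0],
  force=45,
)

```text
time: 4.53
position: [0.5165, -0.2663, 0.272]
tool_rot: [0.796, 0.605, 0.0, 0.0]
ft_force: [2.1, 0.1, -0.8]
grip_width: 0.0136
```

```bash
python3 - <<'E'
from h import *
st()
for i in range(3): camera("wrist"); st()
E
```

```text
t 4.53 pos [ 0.5165 -0.2663  0.272 ] knob_cw 0.000 F [ 2.1  0.1 -0.8] M [-0.069 -0.142 -0.032] clamp~0.013 grip 0.0136 q6 -0.40
t 4.58 pos [ 0.5164 -0.2663  0.272 ] knob_cw 0.000 F [ 1.9 -0.1 -0.3] M [-0.109 -0.163  0.   ] clamp~-0.000 grip 0.0137 q6 -0.40
t 4.62 pos [ 0.5165 -0.2663  0.272 ] knob_cw 0.000 F [ 2.2 -0.5 -1.5] M [-0.074 -0.148  0.04 ] clamp~-0.016 grip 0.0134 q6 -0.40
t 4.67 pos [ 0.5164 -0.2663  0.272 ] knob_cw 0.000 F [ 1.2  0.1 -2.1] M [-0.096 -0.185  0.015] clamp~-0.006 grip 0.0135 q6 -0.40
```

```bash
cat >> h.py <<'E'
def mz(n=5,pic=None):
    a=[];k=[]
    for i in range(n):
        c=camera("wrist"); o=get_obs(); a.append(o["moment"][2]); M=R(o["tool_rot"]); k.append(JIG[2]-np.arctan2(M[1,1],M[0,1])); 
    if pic: cv2.imwrite(pic,cv2.resize(c["pixels"][20:270,180:400],None,fx=2.4,fy=2.4))
    m,k=np.mean(a),np.mean(k); o=get_obs()
    print("t %.2f knob %.3f Mz %.3f(+-%.3f) wind %.3f clamp %.3f F %s grip %.4f pos %s"%(o["time"],k,m,np.std(a)/np.sqrt(n),m/2.5,k-m/2.5,o["ft_force"].round(1),o["grip_width"],o["position"].round(4)))
E
```

Emit:
servo_tool(
  steps=[0.008,0,0,0,0.06,0.008,0,0,0,0.12,0.008,0,0,0,0.17,0.008,0,0,0,0.18],
)

```text
time: 5.18
position: [0.5164, -0.2663, 0.272]
tool_rot: [0.848, 0.531, 0.0, 0.0]
ft_force: [1.9, 0.1, -0.7]
grip_width: 0.0136
```

```bash
python3 - <<'E'
from h import *
mz(5,"pics/k1.png")
E
```

```text
t 5.42 knob 0.180 Mz 0.055(+-0.012) wind 0.022 clamp 0.157 F [ 2.   0.8 -1.2] grip 0.0135 pos [ 0.5164 -0.2663  0.272 ]
```

View pics/k1.png

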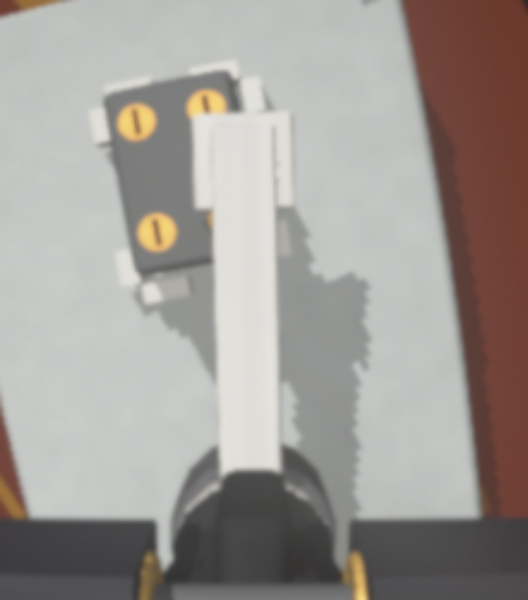

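The arm follows the knob: it has swung right, off the block's centreline, and the drag is low.

Emit:
servo_tool(
  steps=[0.008,0,0,0,0.03,0.008,0,0,0,0.06,0.008,0,0,0,0.08],
)

```text
time: 5.8
position: [0.5164, -0.2663, 0.272]
tool_rot: [0.868, 0.496, 0.0, 0.0]
ft_force: [2.1, 0.3, -2.4]
grip_width: 0.0136
```

```bash
python3 -c "
from h import *
mz(5)"
```

```text
t 6.05 knob 0.260 Mz 0.097(+-0.007) wind 0.039 clamp 0.222 F [ 3.  -0.6 -1.4] grip 0.0137 pos [ 0.5164 -0.2663  0.272 ]
```

Emit:
servo_tool(
  steps=[0.008,0,0,0,0.03,0.008,0,0,0,0.065],
)

```text
time: 6.3
position: [0.5163, -0.2662, 0.272]
tool_rot: [0.884, 0.467, 0.0, 0.0]
ft_force: [2.5, 0.5, -2.1]
grip_width: 0.0133
```

```bash
python3 -c "
from h import *
mz(5)"
```

```text
t 6.55 knob 0.326 Mz 0.106(+-0.020) wind 0.042 clamp 0.284 F [ 3.5 -0.4 -2.4] grip 0.0134 pos [ 0.5163 -0.2663  0.272 ]
```

Emit:
servo_tool(
  steps=[0.008,0,0,0,0.03,0.008,0,0,0,0.06],
)

```text
time: 6.8
position: [0.5163, -0.2663, 0.272]
tool_rot: [0.898, 0.44, 0.0, 0.0]
ft_force: [3.2, 0.2, -2.9]
grip_width: 0.0135
```

```bash
python3 -c "
from h import *
mz(5)"
```

```text
t 7.05 knob 0.386 Mz 0.091(+-0.013) wind 0.036 clamp 0.350 F [ 3.2  0.1 -2.8] grip 0.0136 pos [ 0.5163 -0.2663  0.272 ]
```

Emit:
servo_tool(
  steps=[0.008,0,0,0,0.03,0.008,0,0,0,0.065],
)

```text
time: 7.3
position: [0.5163, -0.2662, 0.2721]
tool_rot: [0.912, 0.411, 0.0, 0.0]
ft_force: [3.4, -0.1, -2.1]
grip_width: 0.0141
```

```bash
python3 -c "
from h import *
mz(5,'pics/k2.png')"
```

```text
t 7.55 knob 0.451 Mz 0.236(+-0.010) wind 0.095 clamp 0.356 F [ 3.3 -0.3 -3. ] grip 0.0137 pos [ 0.5163 -0.2662  0.272 ]
```

View pics/k2.png

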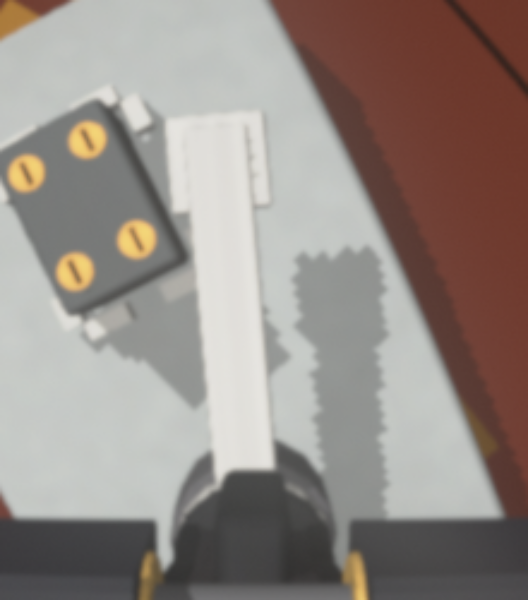

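Jam found at clamp ≈ 0.356 with 0.24 N m, and the arm visibly lags the knob. Now I'll swing back to just beyond the minimum other side.

Emit:
servo_tool(
  steps=[0.008,0,0,0,-0.12,0.008,0,0,0,-0.25,0.008,0,0,0,-0.38,0.008,0,0,0,-0.5,0.008,0,0,0,-0.58,0.008,0,0,0,-0.62,0.008,0,0,0,-0.635],
)

```text
time: 8.43
position: [0.5164, -0.2663, 0.2721]
tool_rot: [0.737, 0.675, 0.0, 0.0]
ft_force: [4.2, 0.3, -2.5]
grip_width: 0.0137
```

```bash
python3 -c "
from h import *
mz(5)"
```

```text
t 8.68 knob -0.184 Mz -0.130(+-0.004) wind -0.052 clamp -0.132 F [ 4.7  0.4 -3.8] grip 0.0136 pos [ 0.5165 -0.2662  0.272 ]
```

Emit:
servo_tool(
  steps=[0.008,0,0,0,-0.025,0.008,0,0,0,-0.05],
)

```text
time: 8.93
position: [0.5164, -0.2663, 0.2721]
tool_rot: [0.72, 0.694, 0.0, 0.0]
ft_force: [5.6, 0.0, -4.4]
grip_width: 0.0139
```

```bash
python3 -c "
from h import *
mz(5)"
```

```text
t 9.18 knob -0.235 Mz -0.157(+-0.014) wind -0.063 clamp -0.173 F [ 5.3 -0.4 -3.4] grip 0.0136 pos [ 0.5164 -0.2663  0.2721]
```

Emit:
servo_tool(
  steps=[0.008,0,0,0,-0.02,0.008,0,0,0,-0.04],
)

```text
time: 9.43
position: [0.5164, -0.2663, 0.2721]
tool_rot: [0.706, 0.708, 0.0, 0.0]
ft_force: [4.8, -1.1, -3.9]
grip_width: 0.0139
```

```bash
python3 -c "
from h import *
mz(5)"
```

```text
t 9.68 knob -0.275 Mz -0.260(+-0.012) wind -0.104 clamp -0.171 F [ 5.1 -0.8 -3.8] grip 0.0138 pos [ 0.5165 -0.2663  0.2721]
```

Counterclockwise jam at −0.172, 0.26 N m. Going back clockwise.

Emit:
servo_tool(
  steps=[0.008,0,0,0,0.12,0.008,0,0,0,0.25,0.008,0,0,0,0.36,0.008,0,0,0,0.44,0.008,0,0,0,0.47],
)

```text
time: 10.3
position: [0.5164, -0.2663, 0.2721]
tool_rot: [0.852, 0.524, -0.0, 0.0]
ft_force: [4.9, -0.7, -2.9]
grip_width: 0.0134
```

```bash
python3 -c "
from h import *
mz(5)"
```

```text
t 10.55 knob 0.194 Mz 0.082(+-0.018) wind 0.033 clamp 0.162 F [ 4.3 -0.8 -4.1] grip 0.0136 pos [ 0.5164 -0.2662  0.2721]
```

Emit:
servo_tool(
  steps=[0.008,0,0,0,0.03,0.008,0,0,0,0.07],
)

```text
time: 10.8
position: [0.5163, -0.2662, 0.272]
tool_rot: [0.87, 0.494, -0.0, 0.0]
ft_force: [4.2, 0.1, -3.2]
grip_width: 0.014
```

```bash
python3 -c "
from h import *
mz(4)"
```

```text
t 11.00 knob 0.266 Mz 0.126(+-0.016) wind 0.050 clamp 0.215 F [ 4.3 -0.7 -3.9] grip 0.0135 pos [ 0.5163 -0.2663  0.2721]
```

Emit:
servo_tool(
  steps=[0.008,0,0,0,0.025,0.008,0,0,0,0.05],
)

```text
time: 11.25
position: [0.5163, -0.2662, 0.272]
tool_rot: [0.882, 0.472, -0.0, 0.0]
ft_force: [4.4, -0.8, -3.9]
grip_width: 0.0133
```

```bash
python3 -c "
from h import *
mz(4)"
```

```text
t 11.45 knob 0.316 Mz 0.099(+-0.013) wind 0.040 clamp 0.276 F [ 5.2 -0.2 -4.6] grip 0.0135 pos [ 0.5163 -0.2663  0.2721]
```

Emit:
servo_tool(
  steps=[0.008,0,0,0,0.03,0.008,0,0,0,0.065],
)

```text
time: 11.7
position: [0.5163, -0.2662, 0.272]
tool_rot: [0.897, 0.442, -0.0, 0.0]
ft_force: [5.1, -0.8, -3.4]
grip_width: 0.0137
```

```bash
python3 -c "
from h import *
mz(4)"
```

```text
t 11.90 knob 0.381 Mz 0.130(+-0.014) wind 0.052 clamp 0.329 F [ 4.7 -1.2 -3.8] grip 0.0135 pos [ 0.5163 -0.2663  0.2721]
```

Emit:
servo_tool(
  steps=[0.008,0,0,0,0.025,0.008,0,0,0,0.05],
)

```text
time: 12.15
position: [0.5163, -0.2662, 0.272]
tool_rot: [0.907, 0.42, -0.0, 0.0]
ft_force: [5.0, -0.1, -3.8]
grip_width: 0.0136
```

```bash
python3 -c "
from h import *
mz(5)"
```

```text
t 12.40 knob 0.430 Mz 0.163(+-0.009) wind 0.065 clamp 0.365 F [ 5.1 -0.6 -3.4] grip 0.0134 pos [ 0.5163 -0.2662  0.272 ]
```

Emit:
servo_tool(
  steps=[0.008,0,0,0,0.02,0.008,0,0,0,0.035],
)

```text
time: 12.65
position: [0.5163, -0.2662, 0.272]
tool_rot: [0.915, 0.405, -0.0, -0.0]
ft_force: [4.3, -0.4, -3.4]
grip_width: 0.014
```

```bash
python3 -c "
from h import *
mz(5)"
```

```text
t 12.90 knob 0.465 Mz 0.249(+-0.008) wind 0.100 clamp 0.366 F [ 4.  -1.2 -2.5] grip 0.0138 pos [ 0.5163 -0.2662  0.272 ]
```

Third half stroke done: clamp 0.366, 0.25 N m. Back again.

Emit:
servo_tool(
  steps=[0.008,0,0,0,-0.12,0.008,0,0,0,-0.26,0.008,0,0,0,-0.4,0.008,0,0,0,-0.53,0.008,0,0,0,-0.62,0.008,0,0,0,-0.66,0.008,0,0,0,-0.685],
)

```text
time: 13.78
position: [0.5164, -0.2663, 0.272]
tool_rot: [0.726, 0.688, 0.0, 0.0]
ft_force: [5.7, -0.7, -3.2]
grip_width: 0.0135
```

```bash
python3 -c "
from h import *
mz(5)"
```

```text
t 14.03 knob -0.219 Mz -0.125(+-0.007) wind -0.050 clamp -0.169 F [ 4.8 -0.8 -3.3] grip 0.0136 pos [ 0.5164 -0.2663  0.2721]
```

Emit:
servo_tool(
  steps=[0.008,0,0,0,-0.025,0.008,0,0,0,-0.052],
)

```text
time: 14.28
position: [0.5164, -0.2663, 0.2721]
tool_rot: [0.708, 0.707, 0.0, 0.0]
ft_force: [4.6, -1.3, -3.6]
grip_width: 0.0137
```

```bash
python3 -c "
from h import *
mz(5)"
```

```text
t 14.53 knob -0.270 Mz -0.236(+-0.003) wind -0.094 clamp -0.176 F [ 5.9 -1.3 -3.3] grip 0.0139 pos [ 0.5164 -0.2664  0.272 ]
```

Fourth half stroke done (−0.176, 0.24 N m). Clockwise again.

Emit:
servo_tool(
  steps=[0.008,0,0,0,0.12,0.008,0,0,0,0.25,0.008,0,0,0,0.38,0.008,0,0,0,0.48,0.008,0,0,0,0.54,0.008,0,0,0,0.57],
)

```text
time: 15.28
position: [0.5163, -0.2663, 0.272]
tool_rot: [0.878, 0.479, 0.0, 0.0]
ft_force: [4.4, -0.9, -3.0]
grip_width: 0.0135
```

```bash
python3 -c "
from h import *
mz(4)"
```

```text
t 15.47 knob 0.298 Mz -0.000(+-0.015) wind -0.000 clamp 0.298 F [ 5.5 -0.5 -3.7] grip 0.0138 pos [ 0.5163 -0.2662  0.272 ]
```

Emit:
servo_tool(
  steps=[0.008,0,0,0,0.03,0.008,0,0,0,0.07],
)

```text
time: 15.72
position: [0.5163, -0.2662, 0.2721]
tool_rot: [0.894, 0.448, 0.0, 0.0]
ft_force: [5.3, -0.8, -2.6]
grip_width: 0.0136
```

```bash
python3 -c "
from h import *
mz(6,'pics/k3.png')"
```

```text
t 16.02 knob 0.369 Mz 0.004(+-0.019) wind 0.002 clamp 0.367 F [ 5.4 -1.  -2.9] grip 0.0139 pos [ 0.5163 -0.2662  0.272 ]
```

View pics/k3.png

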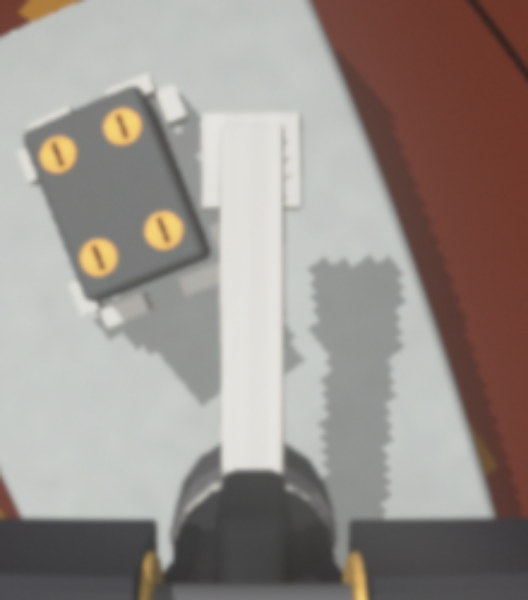

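The arm is straight along the knob with near-zero torque, so it looks freed. I'll keep going in guarded steps.

Emit:
servo_tool(
  steps=[0.008,0,0,0,0.035,0.008,0,0,0,0.08],
)

```text
time: 16.27
position: [0.5163, -0.2663, 0.2721]
tool_rot: [0.911, 0.412, 0.0, 0.0]
ft_force: [4.9, -0.0, -3.0]
grip_width: 0.0137
```

```bash
python3 -c "
from h import *
mz(5)"
```

```text
t 16.52 knob 0.449 Mz 0.006(+-0.007) wind 0.002 clamp 0.447 F [ 5.5 -0.  -3.9] grip 0.0137 pos [ 0.5163 -0.2662  0.272 ]
```

It is past the old jam, so it is free.

Emit:
servo_tool(
  steps=[0.008,0,0,0,0.07,0.008,0,0,0,0.15,0.008,0,0,0,0.22,0.008,0,0,0,0.26],
)

```text
time: 17.02
position: [0.5163, -0.2662, 0.272]
tool_rot: [0.957, 0.291, -0.0, -0.0]
ft_force: [4.8, -1.4, -3.2]
grip_width: 0.0137
```

```bash
python3 -c "
from h import *
mz(4)"
```

```text
t 17.23 knob 0.708 Mz 0.022(+-0.010) wind 0.009 clamp 0.699 F [ 4.9 -0.3 -2.9] grip 0.0140 pos [ 0.5163 -0.2662  0.272 ]
```

Emit:
servo_tool(
  steps=[0.008,0,0,0,0.09,0.008,0,0,0,0.19,0.008,0,0,0,0.28,0.008,0,0,0,0.34,0.008,0,0,0,0.36],
)

```text
time: 17.85
position: [0.5162, -0.2661, 0.272]
tool_rot: [0.993, 0.115, -0.0, -0.0]
ft_force: [4.6, -0.0, -2.3]
grip_width: 0.0134
```

```bash
python3 -c "
from h import *
mz(6,'pics/k4.png');st()"
```

```text
t 18.15 knob 1.067 Mz 0.019(+-0.012) wind 0.008 clamp 1.060 F [ 3.5 -0.4 -2.5] grip 0.0139 pos [ 0.5162 -0.2661  0.272 ]
t 18.15 pos [ 0.5162 -0.2661  0.272 ] knob_cw 1.068 F [ 3.5 -0.4 -2.5] M [-0.078 -0.668  0.014] clamp~1.062 grip 0.0139 q6 0.67
```

View pics/k4.png

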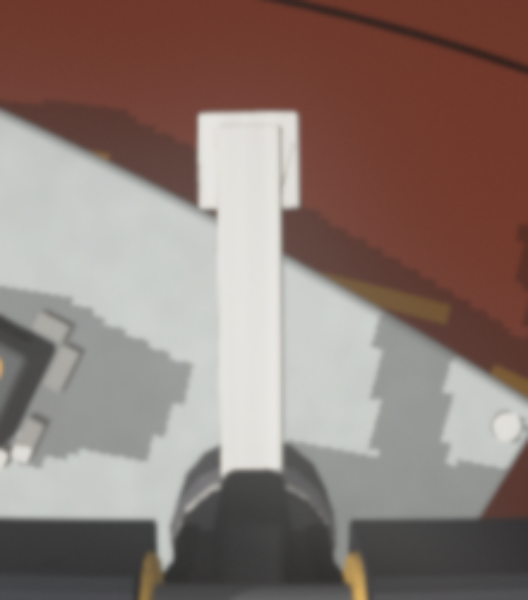

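The clamp arm is at about 1.06 rad (61°), clear of the block. Now I release and lift.

Emit:
servo_tool(
  steps=[0.05,0,0,0,0,0.05,0,0,0,0,0.05,0,0,0,0,0.05,0,0,-0.05,0,0.05,0,0,-0.1,0,0.05,0,0,-0.1,0,0.05,0,0,-0.1,0],
)

```text
time: 19.02
position: [0.5157, -0.2659, 0.3717]
tool_rot: [0.993, 0.115, -0.001, -0.0]
ft_force: [-0.2, 0.0, -1.0]
grip_width: 0.0496
```

```bash
python3 -c "
from h import *
goto(place(JIG,[[0,.045,.33]])[0],JIG[2]);goto(place(JIG,[[0,-.02,.35]])[0],JIG[2])"
```

```text
t 19.02 pos [ 0.5157 -0.2659  0.3717] yang -1.34 tilt [-1.3e-03  8.0e-04 -1.0e+00] shift [ 0.0445 -0.0778  0.0417] turn -1.068 q [-0.668  0.508  1.581 -0.     1.054  0.672]
t 19.02 pos [ 0.5157 -0.2659  0.3717] yang -1.34 tilt [-1.3e-03  8.0e-04 -1.0e+00] shift [ 0.0131 -0.0208  0.0217] turn -1.068 q [-0.668  0.508  1.581 -0.     1.054  0.672]
```

Emit:
servo_tool(
  steps=[0.06,0.013,-0.021,0,-0.18,0.06,0.013,-0.021,0,-0.36,0.06,0.013,-0.021,0,-0.54,0.06,0.013,-0.021,0,-0.72,0.06,0.013,-0.021,0,-0.9,0.06,0.013,-0.021,0,-1.068,0.06,0.013,-0.021,0,-1.068,0.06,0.013,-0.021,0,-1.068],
)

```text
time: 20.02
position: [0.5239, -0.2427, 0.3709]
tool_rot: [0.797, 0.604, -0.0, -0.001]
ft_force: [-0.4, 1.1, -0.2]
grip_width: 0.0601
```

```bash
python3 - <<'E'
from h import *
c=camera("wrist"); cv2.imwrite("pics/w3.png",c["pixels"]); pickle.dump(c,open("w3.pkl","wb"))
a,b=.015,.022
print(proj(c,place(JIG,[[a,.045+b,.075],[-a,.045+b,.075],[-a,.045-b,.075],[a,.045-b,.075]]),1).round(1))
cv2.imwrite("pics/w3c.png",cv2.resize(c["pixels"][40:180,180:400],None,fx=3.6,fy=3.6,interpolation=cv2.INTER_CUBIC))
goto(place(JIG,[[0,.045,.23]])[0],JIG[2])
E
```

```text
[[302.5 105.6]
 [266.7 105.7]
 [267.1 157.4]
 [302.5 157.3]]
t 20.07 pos [ 0.5239 -0.2427  0.3712] yang -0.2739 tilt [-0.0015  0.001  -1.    ] shift [ 6.500e-02 -1.000e-04  1.412e-01] turn -0.0019 q [-0.627  0.505  1.589 -0.     1.05  -0.353]
```

View pics/w3.png

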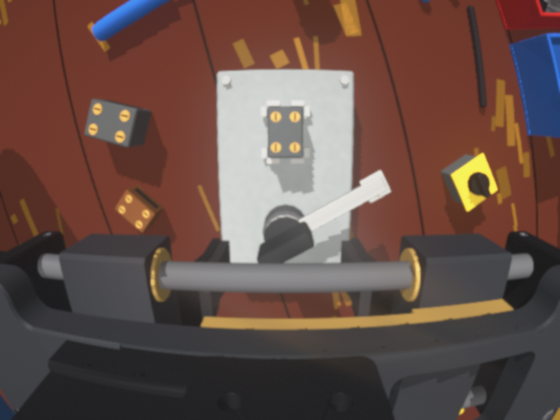

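View pics/w3c.png

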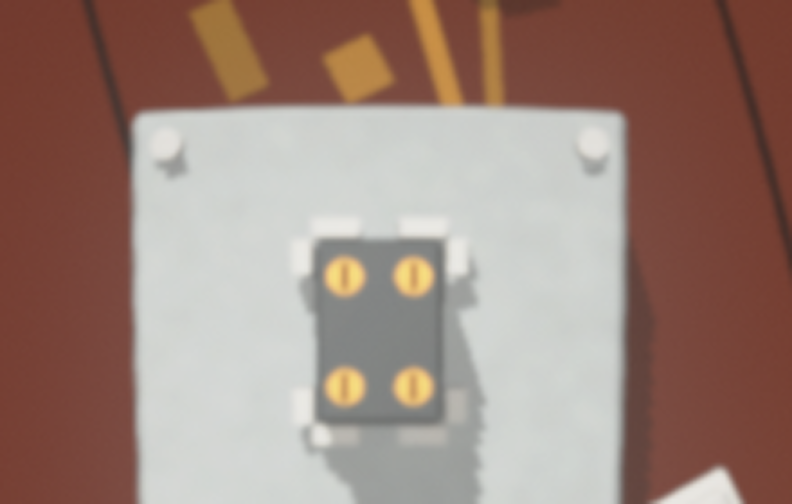

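The block's corners match the prediction within a pixel, and it stands square in the seat at (285,131).

Emit:
servo_tool(
  steps=[0.06,0.04,0,0.03,0,0.06,0.065,0,0.07,0,0.06,0.065,0,0.09,0,0.06,0.065,0,0.1,0,0.06,0.065,0,0.1,0],
)

```text
time: 20.7
position: [0.5416, -0.1805, 0.2716]
tool_rot: [0.797, 0.604, -0.0, -0.0]
ft_force: [0.4, -0.2, 0.4]
grip_width: 0.0601
```

```bash
python3 - <<'E'
from h import *
c=camera("wrist"); cv2.imwrite("pics/w4.png",c["pixels"])
goto(place(JIG,[[0,.045,.231]])[0],JIG[2])
E
```

```text
t 20.75 pos [ 0.5418 -0.1807  0.2724] yang -0.273 tilt [ 6.e-04 -4.e-04 -1.e+00] shift [ 0.0005 -0.0008  0.0414] turn -0.001 q [-0.517  0.64   1.68  -0.     0.821 -0.244]
```

View pics/w4.png

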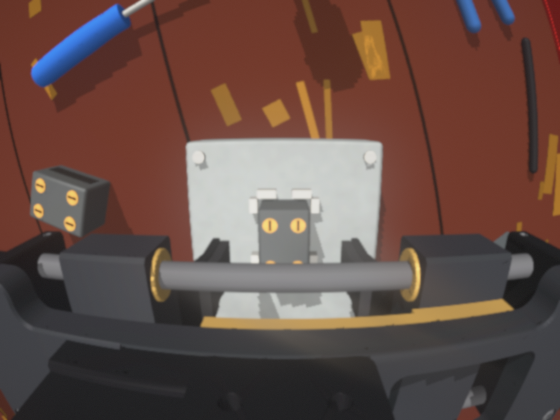

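Centred between the fingers. Down and close.

Emit:
servo_tool(
  steps=[0.06,0,-0.001,0.03,0,0.06,0,-0.001,0.04,0,0.06,0,-0.001,0.041,0,0.06,0,-0.001,0.041,0],
  force=20,
)

```text
time: 21.25
position: [0.541, -0.1802, 0.2319]
tool_rot: [0.797, 0.605, 0.0, 0.001]
ft_force: [-0.2, -0.3, 0.8]
grip_width: 0.0602
```

```bash
python3 - <<'E'
from h import *
goto(place(JIG,[[0,.045,.231]])[0],JIG[2]); st()
E
```

```text
t 21.25 pos [ 0.541  -0.1802  0.2319] yang -0.2722 tilt [ 1.4e-03 -8.0e-04 -1.0e+00] shift [0.0003 0.0001 0.0009] turn -0.0002 q [-0.517  0.705  1.701 -0.     0.734 -0.245]
t 21.25 pos [ 0.541  -0.1802  0.2319] knob_cw 0.000 F [-0.2 -0.3  0.8] M [-0.134  0.1   -0.024] clamp~0.010 grip 0.0602 q6 -0.25
```

Emit:
servo_tool(
  steps=[0.02,0,0,0.001,0,0.02,0,0,0.001,0,0.02,0,0,0.001,0,0.02,0,0,0.001,0,0.02,0,0,0.001,0],
  force=20,
)

```text
time: 21.88
position: [0.5407, -0.1799, 0.2301]
tool_rot: [0.796, 0.605, 0.0, 0.0]
ft_force: [-0.5, 0.5, 1.2]
grip_width: 0.0294
```

```bash
python3 - <<'E'
from h import *
st()
E
```

```text
t 21.88 pos [ 0.5407 -0.1799  0.2301] knob_cw -0.000 F [-0.5  0.5  1.2] M [-0.145  0.141 -0.061] clamp~0.024 grip 0.0294 q6 -0.25
```

Emit:
servo_tool(
  steps=[0.02,0,0,-0.01,0,0.02,0,0,-0.03,0,0.02,0,0,-0.06,0,0.02,0,0,-0.1,0,0.02,0,0,-0.1,0],
)

```text
time: 22.5
position: [0.5416, -0.1804, 0.3336]
tool_rot: [0.796, 0.605, 0.002, 0.004]
ft_force: [-0.2, -0.8, 0.4]
grip_width: 0.03
```

```bash
python3 - <<'E'
from h import *
st(); goto([.544,.2265,.33],-.262)
c=camera("wrist"); cv2.imwrite("pics/w5.png",c["pixels"])
E
```

```text
t 22.50 pos [ 0.5416 -0.1804  0.3336] knob_cw -0.000 F [-0.2 -0.8  0.4] M [-0.1    0.076  0.028] clamp~-0.011 grip 0.0300 q6 -0.25
t 22.5 pos [ 0.5416 -0.1804  0.3336] yang -0.2719 tilt [ 0.0068 -0.0039 -1.    ] shift [ 0.3926 -0.107   0.0021] turn -0.0099 q [-0.517  0.546  1.641  0.     0.946 -0.245]
```

View pics/w5.png

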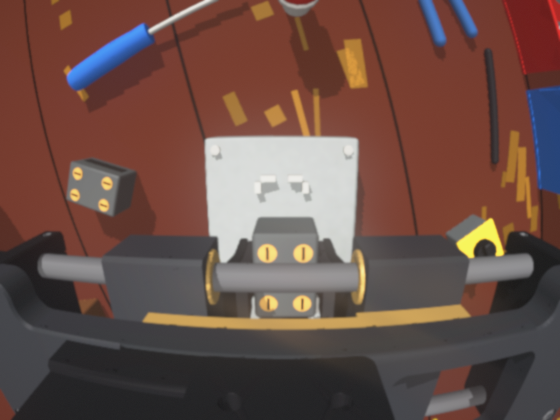

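The block is held level and the seat below is empty. Moving to above the tray.

Emit:
servo_tool(
  steps=[0.02,0.02,-0.005,0,0,0.02,0.055,-0.015,0,0,0.02,0.095,-0.026,0,0,0.02,0.14,-0.038,0,0.01,0.02,0.185,-0.05,0,0.01,0.02,0.23,-0.063,0,0.01,0.02,0.275,-0.075,0,0.01,0.02,0.315,-0.086,0,0,0.02,0.35,-0.095,0,0,0.02,0.375,-0.102,0,0,0.02,0.392,-0.107,0,-0.01,0.02,0.392,-0.107,0,-0.01],
)

```text
time: 24.05
position: [0.542, 0.2277, 0.3291]
tool_rot: [0.793, 0.61, -0.001, -0.0]
ft_force: [-0.4, -0.8, -0.5]
grip_width: 0.0298
```

```bash
python3 - <<'E'
from h import *
st(); goto([.544,.2265,.189],-.262)
c=camera("wrist"); cv2.imwrite("pics/w6.png",c["pixels"])
c=camera("top"); cv2.imwrite("pics/t6.png",c["pixels"])
E
```

```text
t 24.05 pos [0.542  0.2277 0.3291] knob_cw -0.013 F [-0.4 -0.8 -0.5] M [-0.128  0.085 -0.018] clamp~-0.005 grip 0.0298 q6 0.47
t 24.05 pos [0.542  0.2277 0.3291] yang -0.2595 tilt [-2.1e-03 -5.0e-04 -1.0e+00] shift [-0.0005  0.0025  0.1401] turn 0.0025 q [ 0.208  0.574  1.598 -0.     0.972  0.467]
```

View pics/w6.png

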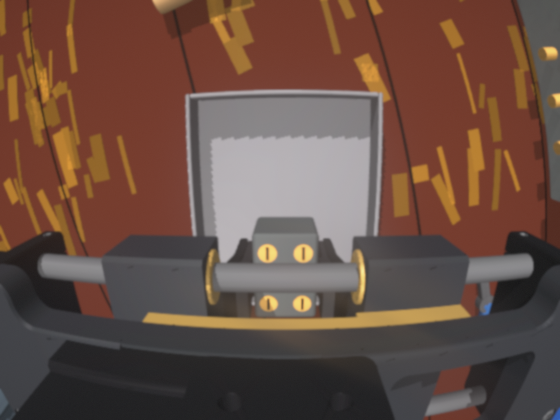

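View pics/t6.png

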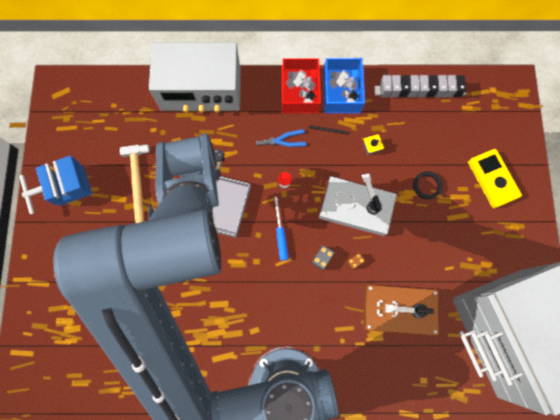

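Above the tray and well centred. Lowering in steps.

Emit:
servo_tool(
  steps=[0.02,0,0.002,0.02,0,0.02,0,0.002,0.055,0,0.02,0,0.002,0.09,0,0.02,0,0.002,0.115,0,0.02,0,0.002,0.128,0,0.02,0,0.002,0.132,0,0.02,0,0.002,0.132,0,0.02,0,0.002,0.132,0],
)

```text
time: 25.15
position: [0.5453, 0.2259, 0.1991]
tool_rot: [0.793, 0.609, 0.001, 0.0]
ft_force: [-0.3, 0.8, -0.5]
grip_width: 0.0298
```

```bash
python3 - <<'E'
from h import *
st(); goto([.544,.2265,.189],-.262)
E
```

```text
t 25.15 pos [0.5453 0.2259 0.1991] knob_cw -0.010 F [-0.3  0.8 -0.5] M [-0.064  0.104  0.012] clamp~-0.015 grip 0.0298 q6 0.47
t 25.15 pos [0.5453 0.2259 0.1991] yang -0.2621 tilt [ 2.e-03  4.e-04 -1.e+00] shift [ 0.0002 -0.0014  0.0101] turn -0.0001 q [ 0.204  0.775  1.659 -0.     0.706  0.466]
```

Emit:
servo_tool(
  steps=[0.02,0,0,0.004,0,0.02,0,0,0.007,0,0.02,0,0,0.009,0,0.02,0,0,0.009,0],
)

```text
time: 25.65
position: [0.5448, 0.2259, 0.1891]
tool_rot: [0.793, 0.609, -0.0, -0.0]
ft_force: [-0.6, 0.2, 0.9]
grip_width: 0.0299
```

```bash
python3 - <<'E'
from h import *
for i in range(3): st(); camera("wrist")
E
```

```text
t 25.65 pos [0.5448 0.2259 0.1891] knob_cw -0.010 F [-0.6  0.2  0.9] M [-0.16   0.161  0.001] clamp~-0.011 grip 0.0299 q6 0.47
t 25.70 pos [0.5448 0.2259 0.1892] knob_cw -0.010 F [-0.1 -0.7  2.1] M [-0.061  0.145 -0.026] clamp~0.001 grip 0.0300 q6 0.47
t 25.75 pos [0.5448 0.2259 0.1892] knob_cw -0.010 F [0.  0.3 2.5] M [-0.062  0.174  0.025] clamp~-0.020 grip 0.0298 q6 0.47
```

Emit:
servo_tool(
  steps=[0.02,0,0,0.0005,0,0.02,0,0,0.001,0],
)

```text
time: 26.05
position: [0.5448, 0.2259, 0.1891]
tool_rot: [0.793, 0.609, 0.0, 0.0]
ft_force: [-2.6, -0.5, 11.0]
grip_width: 0.0297
```

```bash
python3 - <<'E'
from h import *
for i in range(3): st(); camera("wrist")
E
```

```text
t 26.05 pos [0.5448 0.2259 0.1891] knob_cw -0.010 F [-2.6 -0.5 11. ] M [-0.164  0.516 -0.007] clamp~-0.007 grip 0.0297 q6 0.47
t 26.10 pos [0.5448 0.2259 0.1892] knob_cw -0.010 F [-2.9 -1.3  9.1] M [-0.166  0.494 -0.004] clamp~-0.009 grip 0.0297 q6 0.47
t 26.15 pos [0.5448 0.2259 0.1891] knob_cw -0.010 F [-1.8 -0.3  9.8] M [-0.185  0.5   -0.038] clamp~0.005 grip 0.0300 q6 0.47
```

The block is on the tray floor (10 N). Release and rise.

Emit:
servo_tool(
  steps=[0.06,0,0,0,0,0.06,0,0,0,0,0.06,0,0,0,0,0.06,0,0,0,0,0.06,0,0,-0.03,0,0.06,0,0,-0.08,0,0.06,0,0,-0.14,0,0.06,-0.08,0,-0.2,0,0.06,-0.08,0,-0.2,0,0.06,-0.08,0,-0.2,0],
)

```text
time: 27.45
position: [0.5241, 0.1472, 0.39]
tool_rot: [0.794, 0.608, 0.002, 0.001]
ft_force: [-0.2, -0.3, -0.3]
grip_width: 0.0601
```

```bash
python3 - <<'E'
from h import *
st()
c=camera("wrist"); cv2.imwrite("pics/w7.png",c["pixels"])
c=camera("scene"); cv2.imwrite("pics/s7.png",c["pixels"])
E
```

```text
t 27.45 pos [0.5241 0.1472 0.39  ] knob_cw -0.007 F [-0.2 -0.3 -0.3] M [-0.087  0.052 -0.029] clamp~0.004 grip 0.0601 q6 0.33
```

View pics/w7.png

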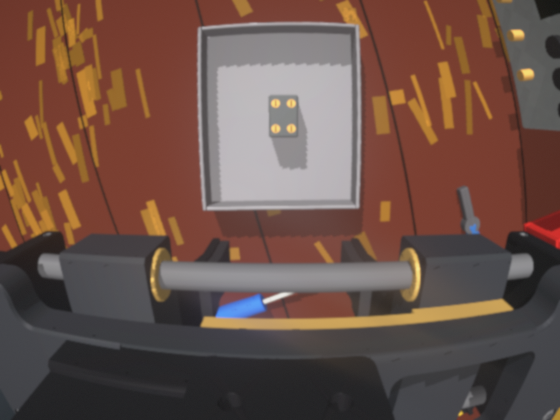

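View pics/s7.png

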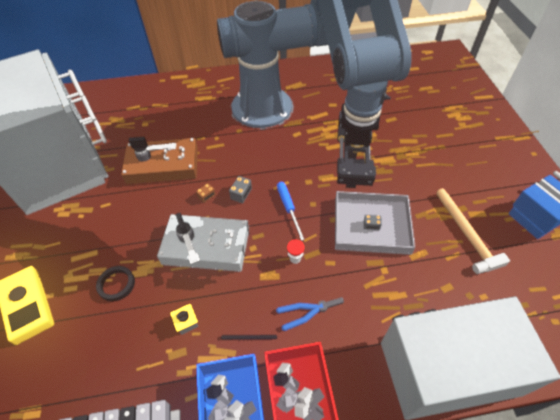

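The block stands upright in the tray, at wrist (284,117) and scene (373,221). The clamp arm is swung clear, at scene (190,245), and the bystanders have not moved. Handing in.

```bash
python3 -c "
from h import *
print(hand_in())"
```

```text
the job is handed in; nothing more can be done
None
```

The job is done and handed in at about 27.5 s of the 69 s allowed; no verdict was reported.

- **Freeing the knob:** I gripped it at 45 N and rocked it through four half strokes. The jams came at about +0.36 and −0.17 rad, and torque in them stayed at 0.24 to 0.26 N m, below the 0.35 N m at which the stem shears. After the fourth it turned on past the old clockwise jam with almost no torque. The arm followed the knob, so the stem is intact.
- **Clamp arm:** I swung it clockwise to about 1.06 rad (61°), well clear of the block.
- **Block:** I lifted it out of the seat and set it on the tray floor. I pressed down until about 10 N showed contact, then let go.

In the last wrist and scene pictures the block stands upright near the middle of the tray. The other things on the bench look unmoved by eye, and the gripper is clear of everything.

**What disagreed:** the first jig fits from the scene and top cameras differed by about 7 mm in x, and the tray fits by about 13 mm. I refined the jig with the wrist camera before gripping. For the tray I used a pose between the two and checked it in the wrist view before lowering. The freed drag also read about 0.00 to 0.02 N m instead of 0.05, close to the sensor's noise.

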